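# Third hand: hold the ink pad against the sprung stop of the screw-down jig

## Task

I want to screw the ink pad down onto the wooden board of the stamp station: pick up the flat black ink pad with a light grip, lay it flat on the board in front of the steel sprung stop, and push one of its short ends squarely and centrally against the stop until the stop's pointer stands between the two black lines on the little scale (about 11 N, half of the spring's travel). Keep pressing like that and finish while still holding it so; never push the stop to the end of its travel, and leave the stamp, the bell and the jug standing where they are.

Things in the scene. Friction and masses are not known exactly. Their poses are not given: they have to be found in the camera images.
- ink_pad: The part: closed flat black ink pad, a box 64 mm along its x, 90 mm along its y, 14 mm thick, about 50 g, loose on the counter. Origin: centre of its underside; z up. Both short ends (y = -45 and +45 mm) are alike; either may meet the stop. Take it from above across its 64 mm width; grip 20 to 40 N per finger (the case bears at most 150 N, both fingers added)
- jig: Jig fixed to the counter: aluminium plate with a light wooden board (x -85 to +50 mm, y -135 to +60 mm, top 15 mm up) and, at the far end, the sprung stop and its housing (86 mm wide, 41 mm up). Origin: on the counter, below jig_seat; x = pressing direction, towards the stop; y left; z up. Scale left of the stop: x 45 to 79, y 43 to 59 mm, 17 mm up
- jig_seat (a point): Point on the board's top, 15 mm above the jig's origin: where the centre of the pad's underside lies when the pad, long side along the jig's x, just touches the free stop. Axes as the jig's
- stop (a joint): Travel of the sprung stop along the jig's x, in m: 0 free, grows as it is pushed in, ends hard at 0.018. Pushing force = 4 N + 0.8 N per mm (11.2 N at 0.009). Its pointer stands between the scale's two black lines from 0.0055 to 0.0125 (8.4 to 14 N)
- stop_face (a point): Centre of the steel stop's flat front face, which moves with it: 70 mm wide (y), 26 mm high, from just above the board (0.5 mm) to 42 mm above the counter. When free it lies 45 mm in x ahead of jig_seat. Axes as the jig's
- stamp: Bystander: wooden hand stamp with turned handle, 34 x 46 x 67 mm, standing loose on the right part of the board, about 95 mm to the right of jig_seat. Origin: centre of its underside
- counter_bell: Bystander: metal counter bell, 72 mm across, 58 mm high, loose on the counter. Origin: centre of its underside
- milk_jug: Bystander: small white milk jug, 67 x 103 x 85 mm, loose on the counter. Origin: centre of its underside
There are look-alikes about, which are no part of the job. Several things have the shape of the ink_pad; the one meant has the colours described above.

How it is judged:
By the outcome, as a careful person would: the job done as asked, in the order asked, and still so for the second after the job is handed in, while the arm keeps its last pose, push and grip.
It also fails if it takes over 48 s, if anything falls off the work surface, if the arm or the gripper's body presses on something with over 40 N, if the wrist force passes 120 N, or if a joint passes its speed limit or range.

## Robot

A 7-joint arm with a two-finger parallel gripper is mounted at the origin on a cart in front of the work surface, level with it; the furniture and walls round the work are solid. World frame = base frame: x ahead of the robot, y to its left, z up, the work surface at z = 0. Lengths are in m, angles in rad, forces in N, time in s.
With the tool pointing down it reaches from about 0.4 to 0.85 m from the base axis. Payload 4.4 kg.
Tool frame: the origin (TCP) lies on the front face of the gripper's body, between the roots of the fingers; the fingertips stand 97 mm ahead of it and the grasp point (between the pads) lies 78 mm ahead of it (bot.grip_point_offset is the distance from the TCP to the grasp point, in m); z points along the fingers, y is the line along which they close (so a half turn about z gives the same grasp; the last joint's range is limited). The gripper opens to 94 mm and grips with 3 to 60 N. Pads are 16 mm wide; open, the fingers measure 119 mm over their backs; the gripper's body (75 mm by 177 mm) begins 78 mm behind the grasp point.
Start: joints at [-1.301, 0.628, 0.038, 1.517, -0.027, 0.996, -0.02], TCP at [0.214, 0.614, 0.303] pointing down, gripper open.
Joint ranges: [-3.06, 3.06], [-0.37, 2.12], [-1.25, 1.32], [0.18, 2.47], [-1.1, 4.24], [0.23, 1.98], [-2.94, 2.94]. Speed limits (rad/s): [2.57, 2.57, 3.14, 3.14, 3.14, 3.14, 3.14].

## Interface

Orientations are given as a 3x3 rotation matrix whose columns are the frame's x, y, z axes.
In Python, from workcell import bot, read_camera, workorder gives the robot as it stands.
- The arm moves only by the shell command python3 -m pendant 'ROWS' [OPENING]. ROWS is JSON, a list of rows, each an object with "translation": the shift along the world's x, y, z in mm, a list of three; "rot": the turn, a rotation vector about the world's x, y, z in degrees, a list of three. A call has 1 to 20 rows; each row is the pose to reach, as a shift and turn from the pose commanded when the call began; what a row does not reach only later rows make up. A row lasts 1/10 s, in which the tool goes at most 50 mm and 8.59 degrees, less where a joint would pass 70% of its speed; a pose out of reach is approached as far as the arm can. A call with a gripper value outside its range is refused whole. OPENING is the finger opening in mm, from 0 to 94, set as the call begins (- or left out, the last holds). The fingers move at their own pace and stop on an object; the grip force is fixed at half the most. Time passes only in rows, so rows that repeat a pose let the fingers close. It gives the time, the measured TCP pose, the force, the opening and the grip force at its end, in the units of the state.
- bot.observe(): the state, without advancing time (a new reading comes with each control period).
- read_camera(name): name is "side" or "top" or "wrist"; returns a dict with "pixels" (480x640x3 uint8, red, green, blue), "fx", "fy", "cx", "cy" (pixels), "dist_coeffs" ([k1, k2, p1, p2, k3] as OpenCV has them; the pictures are not rectified), "xyz" and "orientation" of the camera in the world. Camera axes: x right, y down, z forward; pixel columns grow to the right and rows downward; lengths in m; the calibration is good to about 2 mm. A picture is of the moment at which its call begins. There is no depth.
- workorder.hand_in(): hands the job in; it is judged then, once.
The state is a dict: "time": time; "joints": joint angles; "joint_velocities": joint speeds; "effort": joint torques, N m; "tcp_pos": TCP position; "orientation": TCP orientation; "wrist_force": force on the tool from outside, world axes, zero at the start; "wrist_torque": the same for the moment, N m; "opening": opening from 0.0 (shut) to 1.0 (fully open); "gripper_force": force on a finger pad.
Only numpy, scipy, OpenCV 4.12 (cv2) and the standard library are available. Lean on these libraries where they do the work, as an engineer would, in place of code of your own. Each camera call takes 0.05 s, during which the arm holds its last target. There are 200 camera calls.

## Working session

There is one attempt and no reset: what is moved stays moved. The work goes in short steps, Python scripts to look and compute and a shell command to move; the robot and the scene stay as the last step left them, time stands still between calls to the robot, and variables do not carry over. Pictures are saved under pics/ and viewed, at most 10 in all, crops included, and the job is handed in when it is done.

```bash
mkdir -p pics; ls; cat > h.py <<'E'
import numpy as np, cv2
from workcell import bot, read_camera, workorder
def shot(n,f):
    c=read_camera(n); np.save(f'pics/{f}.npy',c,allow_pickle=True)
    cv2.imwrite(f'pics/{f}.png',c['pixels'][:,:,::-1]); return c
def load(f): return np.load(f'pics/{f}.npy',allow_pickle=True).item()
def KD(c): return np.array([[c['fx'],0,c['cx']],[0,c['fy'],c['cy']],[0,0,1.]]),np.array(c['dist_coeffs'],float)
def ray(c,uv,z):
    K,d=KD(c); p=cv2.undistortPoints(np.array(uv,float).reshape(-1,1,2),K,d).reshape(-1,2)
    v=np.c_[p,np.ones(len(p))]@np.array(c['orientation']).T; o=np.array(c['xyz'])
    return o+v*((z-o[2])/v[:,2])[:,None]
def proj(c,P):
    K,d=KD(c); R=np.array(c['orientation']).T; t=-R@np.array(c['xyz'])
    return cv2.projectPoints(np.array(P,float).reshape(-1,1,3),cv2.Rodrigues(R)[0],t,K,d)[0].reshape(-1,2)
E
python3 - <<'E'
from h import *
a=shot('top','top0'); b=shot('side','side0')
for c in (a,b): print(c['xyz'],np.round(c['orientation'],3).tolist(),c['fx'])
o=bot.observe(); print(o['time'],o['tcp_pos'],np.round(o['orientation'],3).tolist(),o['opening'])
E
```

```text
pics
[0.42582469 0.00676896 1.50771806] [[-0.003, -0.997, 0.082], [-1.0, 0.002, -0.016], [0.016, -0.082, -0.997]] 531.0319578579421
[ 1.20892497 -0.35723432  0.92690678] [[0.475, 0.667, -0.574], [0.88, -0.369, 0.3], [-0.012, -0.648, -0.762]] 526.151223540068
0.1 [0.21402426 0.61330305 0.30186222] [[-0.944, 0.33, -0.001], [0.33, 0.944, -0.002], [-0.0, -0.002, -1.0]] 1.00220339837432
```

View pics/top0.png

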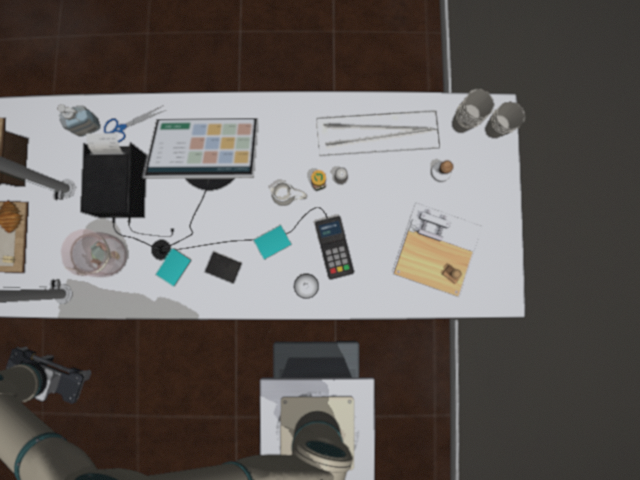

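View pics/side0.png

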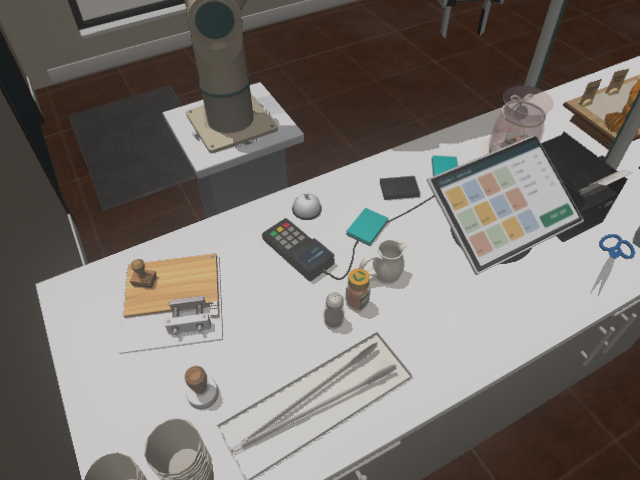

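The top view shows candidates for the pad: black at (223,267), teal at (173,267) and teal at (272,242). The card terminal at (333,246) has keys. Only (223,267) is a plain flat black box. The jig is at about (434,255), with its stop towards the top of the image (+x).

```bash
python3 - <<'E'
from h import *
def rect(c,m,z,tag):
    cs=max(cv2.findContours(m.astype(np.uint8),cv2.RETR_EXTERNAL,cv2.CHAIN_APPROX_NONE)[0],key=cv2.contourArea)
    w=ray(c,cs.reshape(-1,2),z)[:,:2]*1000
    r=cv2.minAreaRect(w.astype(np.float32)); print(tag,len(cs),np.round(r[0],1),np.round(r[1],1),round(r[2],1), np.round(cv2.boxPoints(r)).tolist())
for n,win,jw in (('top0',(250,285,198,246),(225,300,388,480)),('side0',(170,205,373,425),(245,325,110,225))):
    c=load(n); p=c['pixels'].astype(int); M=np.zeros(p.shape[:2],bool)
    a=M.copy(); a[win[0]:win[1],win[2]:win[3]]=1
    rect(c,(p.max(2)<75)&a,0.012,n+' pad')
    a=M.copy(); a[jw[0]:jw[1],jw[2]:jw[3]]=1
    rect(c,(p[:,:,0]-p[:,:,2]>45)&a,0.015,n+' board')
t=load('top0')['pixels']; s=load('side0')['pixels']
f=lambda x:cv2.resize(x,(400,300),interpolation=cv2.INTER_CUBIC)
o=np.vstack([np.hstack([f(t[235:295,190:270]),f(t[200:305,380:520])]),np.hstack([f(s[165:210,370:430]),f(s[250:355,105:245])])])
cv2.imwrite('pics/crop0.png',o[:,:,::-1])
E
```

```text
top0 pad 90 [466.5 261.2] [84.7 58. ] 68.3 [[424.0, 233.0], [478.0, 211.0], [509.0, 290.0], [455.0, 311.0]]
top0 board 208 [ 477.3 -332.8] [192.  132.1] 70.7 [[383.0, -402.0], [508.0, -445.0], [571.0, -264.0], [447.0, -220.0]]
side0 pad 103 [468.4 262.2] [88.8 70.8] 67.9 [[419.0, 234.0], [484.0, 208.0], [518.0, 290.0], [452.0, 317.0]]
side0 board 294 [ 472.2 -328.4] [193.7 146.8] 70.3 [[370.0, -395.0], [509.0, -444.0], [574.0, -262.0], [436.0, -213.0]]
```

View pics/crop0.png

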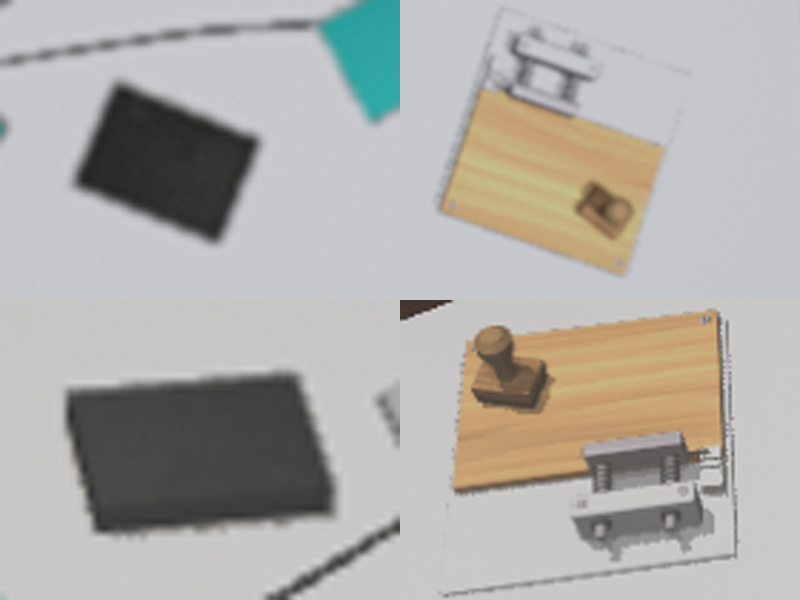

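The crop confirms it: the pad is the plain black slab, with its centre at about (467, 261) mm and its long axis at about 68°. The measured sizes of 85–89 × 58–71 mm fit 90 × 64. The board is yawed about -19.3°, which puts the jig origin near (505, -301). The stamp stands on the right part of the board, and the scale is at the left of the stop. Next I move to a hover above the pad.

```bash
python3 -m pendant '[{"translation":[253,-353,-73],"rot":[0,0,-92]},{"translation":[253,-353,-73],"rot":[0,0,-92]},{"translation":[253,-353,-73],"rot":[0,0,-92]},{"translation":[253,-353,-73],"rot":[0,0,-92]},{"translation":[253,-353,-73],"rot":[0,0,-92]},{"translation":[253,-353,-73],"rot":[0,0,-92]},{"translation":[253,-353,-73],"rot":[0,0,-92]},{"translation":[253,-353,-73],"rot":[0,0,-92]},{"translation":[253,-353,-73],"rot":[0,0,-92]},{"translation":[253,-353,-73],"rot":[0,0,-92]},{"translation":[253,-353,-73],"rot":[0,0,-92]},{"translation":[253,-353,-73],"rot":[0,0,-92]},{"translation":[253,-353,-73],"rot":[0,0,-92]},{"translation":[253,-353,-73],"rot":[0,0,-92]},{"translation":[253,-353,-73],"rot":[0,0,-92]}]' 94
python3 - <<'E'
from h import *
c=shot('wrist','w1'); o=bot.observe(); print(o['time'],o['tcp_pos'],np.round(o['orientation'],3).tolist(),o['joints'],o['wrist_force'])
p=c['pixels'].astype(int); m=((p.max(2)<75)).astype(np.uint8)
for k in sorted(cv2.findContours(m,cv2.RETR_EXTERNAL,cv2.CHAIN_APPROX_NONE)[0],key=cv2.contourArea)[-4:]:
    w=ray(c,k.reshape(-1,2),0.014)[:,:2]*1000; r=cv2.minAreaRect(w.astype(np.float32)); print(cv2.contourArea(k),cv2.boundingRect(k),np.round(r[0],1),np.round(r[1],1),round(r[2],1))
E
```

```text
time: 1.6
tcp_pos: [0.467, 0.261, 0.2297]
orientation: [[0.361, 0.933, -0.0], [0.933, -0.361, 0.0], [0.0, -0.0, -1.0]]
wrist_force: [-0.0, 0.1, 0.5]
opening: 0.998
gripper_force: 0.0
1.65 [0.46703802 0.26093046 0.22973604] [[0.361, 0.933, -0.0], [0.933, -0.361, 0.0], [0.0, -0.0, -1.0]] [-0.85215784  0.60326875  0.4416934   1.92192935 -0.38636655  0.69997011
 -0.54861087] [0.57541687 0.39744054 1.12838226]
871.5 (265, 0, 68, 21) [508.6 423.1] [12.8 48.7] 68.8
1323.5 (392, 68, 248, 18) [646.2 321.6] [ 11.7 188.8] 68.3
5372.0 (286, 174, 74, 89) [467.5 270.6] [77.  61.6] 68.8
97944.5 (0, 0, 640, 480) [443.6 213.4] [444.4 671.4] 68.2
```

View pics/w1.png

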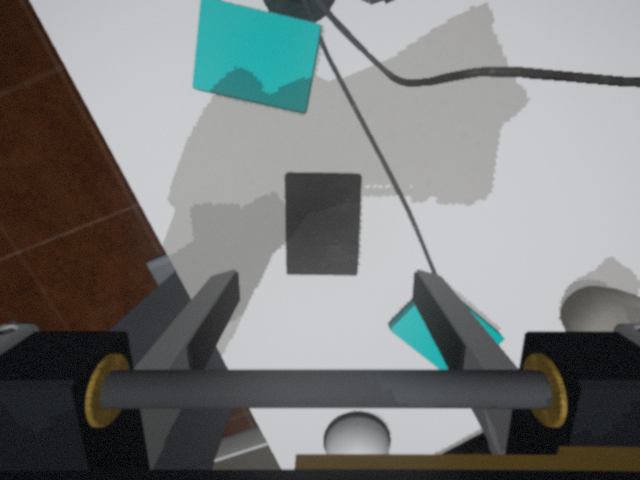

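The wrist view shows the whole black pad at u 286–361, v 172–275, square to the fingers. The shadow clipped the mask, so I refine it with a looser threshold.

```bash
python3 - <<'E'
from h import *
c=load('w1'); p=c['pixels'].astype(int)
for th in (80,90,100,110):
    m=np.zeros(p.shape[:2],np.uint8); m[160:290,270:375]=p[160:290,270:375].max(2)<th
    m=cv2.morphologyEx(m,cv2.MORPH_OPEN,np.ones((7,7)))
    k=max(cv2.findContours(m,cv2.RETR_EXTERNAL,cv2.CHAIN_APPROX_NONE)[0],key=cv2.contourArea)
    w=ray(c,k.reshape(-1,2),0.014)[:,:2]*1000; r=cv2.minAreaRect(w.astype(np.float32)); print(th,cv2.boundingRect(k),np.round(r[0],1),np.round(r[1],1),round(r[2],1))
E
```

```text
80 (286, 174, 74, 95) [466.4 268. ] [82.6 62. ] 68.8
90 (286, 173, 75, 101) [465.6 266.2] [87.5 62. ] 67.7
100 (286, 173, 75, 101) [465.6 266. ] [88.6 62.2] 67.6
110 (285, 173, 76, 101) [465.8 266.1] [88.2 63.2] 68.8
```

```bash
python3 -m pendant '[{"translation":[-1,3,-40],"rot":[0,0,0]},{"translation":[-1,3,-80],"rot":[0,0,0]},{"translation":[-1,3,-110],"rot":[0,0,0]},{"translation":[-1,3,-122],"rot":[0,0,0]},{"translation":[-1,3,-130],"rot":[0,0,0]},{"translation":[-1,3,-130],"rot":[0,0,0]},{"translation":[-1,3,-130],"rot":[0,0,0]}]' 94 && python3 -m pendant '[{"translation":[0,0,0],"rot":[0,0,0]},{"translation":[0,0,0],"rot":[0,0,0]},{"translation":[0,0,0],"rot":[0,0,0]},{"translation":[0,0,0],"rot":[0,0,0]},{"translation":[0,0,0],"rot":[0,0,0]},{"translation":[0,0,0],"rot":[0,0,0]},{"translation":[0,0,0],"rot":[0,0,0]},{"translation":[0,0,0],"rot":[0,0,0]},{"translation":[0,0,0],"rot":[0,0,0]},{"translation":[0,0,0],"rot":[0,0,0]}]' 0
```

```text
time: 2.35
tcp_pos: [0.4669, 0.264, 0.1007]
orientation: [[0.362, 0.932, 0.002], [0.932, -0.362, 0.001], [0.001, 0.001, -1.0]]
wrist_force: [0.4, -0.6, -0.4]
opening: 1.002
gripper_force: 0.0
time: 3.35
tcp_pos: [0.4662, 0.2638, 0.1]
orientation: [[0.362, 0.932, 0.0], [0.932, -0.362, 0.0], [0.0, -0.0, -1.0]]
wrist_force: [-1.1, 0.0, 6.1]
opening: 0.679
gripper_force: 30.0
```

```bash
python3 -m pendant '[{"translation":[0,0,30],"rot":[0,0,0]},{"translation":[0,0,70],"rot":[0,0,0]},{"translation":[0,0,120],"rot":[0,0,0]},{"translation":[1,-552,140],"rot":[0,0,-88]},{"translation":[1,-552,140],"rot":[0,0,-88]},{"translation":[1,-552,140],"rot":[0,0,-88]},{"translation":[1,-552,140],"rot":[0,0,-88]},{"translation":[1,-552,140],"rot":[0,0,-88]},{"translation":[1,-552,140],"rot":[0,0,-88]},{"translation":[1,-552,140],"rot":[0,0,-88]},{"translation":[1,-552,140],"rot":[0,0,-88]},{"translation":[1,-552,140],"rot":[0,0,-88]},{"translation":[1,-552,140],"rot":[0,0,-88]},{"translation":[1,-552,140],"rot":[0,0,-88]},{"translation":[1,-552,140],"rot":[0,0,-88]},{"translation":[1,-552,140],"rot":[0,0,-88]},{"translation":[1,-552,140],"rot":[0,0,-88]},{"translation":[1,-552,140],"rot":[0,0,-88]},{"translation":[1,-552,140],"rot":[0,0,-88]}]'
python3 - <<'E'
from h import *
c=shot('wrist','w2'); o=bot.observe(); print(o['time'],o['tcp_pos'],np.round(o['orientation'],4).tolist(),o['opening'],o['wrist_force'],o['joints'])
p=c['pixels'].astype(int)
print(proj(c,[[.505,-.301,.015],[.5475,-.3158,.015],[.5475,-.3158,.041]]), c['xyz'],np.round(c['orientation'],3).tolist())
E
```

```text
time: 5.25
tcp_pos: [0.4677, -0.2866, 0.2396]
orientation: [[0.945, -0.327, -0.0], [-0.327, -0.945, 0.001], [-0.0, -0.001, -1.0]]
wrist_force: [0.6, -0.3, -1.1]
opening: 0.68
gripper_force: 30.0
5.3 [ 0.46761633 -0.28690484  0.23962519] [[0.9449, -0.3275, 0.0001], [-0.3275, -0.9449, 0.0007], [-0.0002, -0.0007, -1.0]] 0.6764699032515284 [-0.49110936  0.17689695 -0.06768509] [ 0.00345174  0.70324367  0.80667769  1.88217071 -0.6707444   0.85111005
 -0.74664954]
[[327.88707047 181.54883745]
 [328.02086399 126.34412262]
 [328.20463176 125.67727833]] [ 0.54272738 -0.31243895  0.32111243] [[-0.328, -0.909, -0.257], [-0.945, 0.316, 0.09], [-0.001, 0.272, -0.962]]
```

View pics/w2.png

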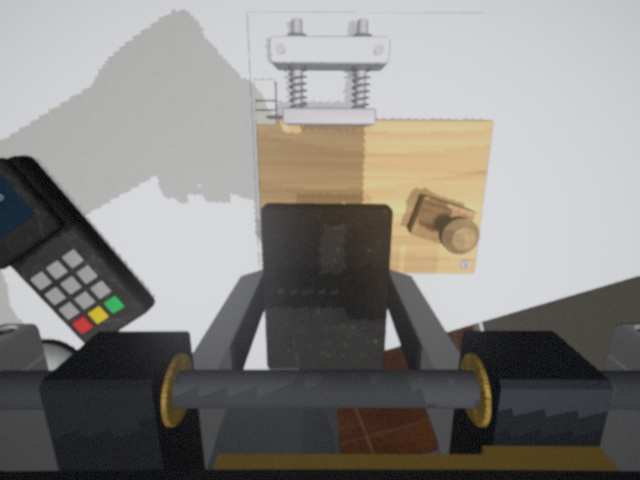

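The wrist view shows the pad held straight (u 262–391, front edge at v≈205). Ahead of it is the steel stop (u 282–376, front edge at v≈124), with the wood's far edge at v≈121 and its right edge at u 493→475. Now I measure these.

```bash
cat > m.py <<'E'
from h import *
import sys
c=load(sys.argv[1]); zp=float(sys.argv[2]); p=c['pixels'].astype(int)
wood=(p[:,:,0]-p[:,:,2]>35)
def line(pts,z):
    w=ray(c,pts,z)[:,:2]*1000; f=cv2.fitLine(w.astype(np.float32),cv2.DIST_HUBER,0,.1,.01).ravel()
    return np.round(w.mean(0),1),round(np.degrees(np.arctan2(f[1],f[0])),2)
far=[(u,np.argmax(wood[:,u])-.5) for u in range(390,485,3)]
right=[(639-np.argmax(wood[v,::-1])+.5,v) for v in range(130,180,2)]
print('board far',line(far,.015)); print('board right',line(right,.015))
# stop bar: light, non-wood region just ahead of wood; front edge = first wood row below bar
g=p.sum(2)
fe=[(u,112+np.argmax(wood[112:140,u])-.5) for u in range(292,368,3)]
print('stop front (bar top z .042)',line(fe,.042),'rows',fe[0],fe[-1])
row=118; sat=p[:,:,0]-p[:,:,2]
print('row118 g',list(zip(range(276,292),g[116,276:292])),list(zip(range(366,386),g[116,366:386])))
fr=[]
for u in range(275,380,4):
    d=np.diff(g[195:215,u]); fr.append((u,195.5+np.argmin(d)))
print('pad front',line(fr,zp),fr[0],fr[-1])
for v in (215,230,245):
    l=250+np.argmin(np.diff(g[v,250:275]))+.5; r=380+np.argmax(np.diff(g[v,380:402]))+.5
    w=ray(c,[(l,v),(r,v)],zp)[:,:2]*1000; print('pad sides',l,r,np.round(w,1).tolist(),np.linalg.norm(w[0]-w[1]))
E
python3 m.py w2 0.1536
```

```text
board far (array([ 523.4, -400.8]), np.float32(70.72))
board right (array([ 482.5, -434.8]), np.float32(-19.59))
stop front (bar top z .042) (array([ 547.4, -316.8]), np.float32(70.83)) rows (292, np.float64(124.5)) (367, np.float64(124.5))
row118 g [(276, np.int64(358)), (277, np.int64(377)), (278, np.int64(370)), (279, np.int64(378)), (280, np.int64(373)), (281, np.int64(384)), (282, np.int64(431)), (283, np.int64(510)), (284, np.int64(572)), (285, np.int64(594)), (286, np.int64(601)), (287, np.int64(601)), (288, np.int64(606)), (289, np.int64(602)), (290, np.int64(603)), (291, np.int64(604))] [(366, np.int64(621)), (367, np.int64(623)), (368, np.int64(620)), (369, np.int64(620)), (370, np.int64(617)), (371, np.int64(624)), (372, np.int64(624)), (373, np.int64(613)), (374, np.int64(585)), (375, np.int64(566)), (376, np.int64(594)), (377, np.int64(622)), (378, np.int64(638)), (379, np.int64(643)), (380, np.int64(641)), (381, np.int64(641)), (382, np.int64(641)), (383, np.int64(637)), (384, np.int64(636)), (385, np.int64(635))]
pad front (array([ 512.5, -302.4]), np.float32(70.85)) (275, np.float64(202.5)) (379, np.float64(203.5))
pad sides 260.5 392.5 [[517.6, -270.5], [496.8, -330.2]] 63.20783450320408
pad sides 260.5 391.5 [[510.7, -267.7], [489.8, -327.6]] 63.472833767549815
pad sides 261.5 390.5 [[503.4, -265.3], [482.7, -325.0]] 63.251533595167835
```

```bash
python3 -m pendant '[{"translation":[0,0,-30],"rot":[0,0,0]},{"translation":[0,0,-65],"rot":[0,0,0]},{"translation":[0,0,-95],"rot":[0,0,0]},{"translation":[0,0,-110],"rot":[0,0,0]},{"translation":[0,0,-115],"rot":[0,0,0]},{"translation":[0,0,-115],"rot":[0,0,0]},{"translation":[0,0,-115],"rot":[0,0,0]},{"translation":[0,0,-115],"rot":[0,0,0]}]'
python3 - <<'E'
from h import *
c=shot('wrist','w3'); o=bot.observe(); print(o['time'],o['tcp_pos'],np.round(o['orientation'],4).tolist(),o['wrist_force'],o['wrist_torque'])
E
```

```text
time: 6.1
tcp_pos: [0.4678, -0.2887, 0.1259]
orientation: [[0.944, -0.329, 0.002], [-0.329, -0.944, -0.001], [0.002, 0.0, -1.0]]
wrist_force: [0.4, -0.3, -0.9]
opening: 0.678
gripper_force: 30.0
6.15 [ 0.46773744 -0.28861927  0.12576032] [[0.9442, -0.3294, 0.0018], [-0.3294, -0.9442, -0.001], [0.002, 0.0004, -1.0]] [ 0.23890491 -1.02559625 -0.37142261] [0.06580781 0.14031169 0.0307091 ]
```

View pics/w3.png

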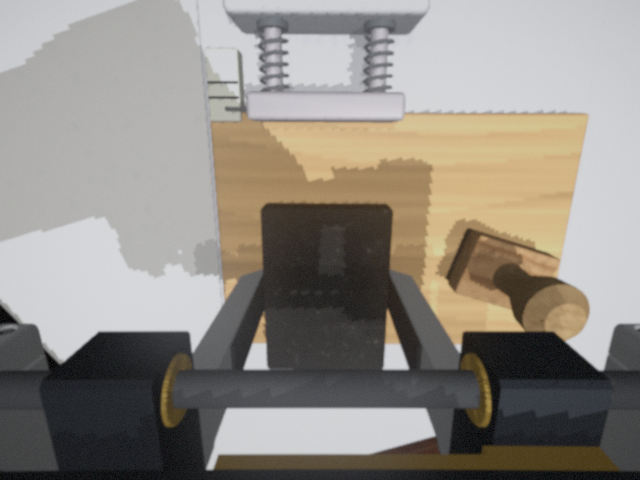

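The view shows the stop at u 247–405 (centre 326) and the pad at u 262–391 (centre 326.5), so the pad is centred. The scale's black lines are at v≈83 and 97, with the pointer at v≈108. Next I lower the pad onto the board.

```bash
python3 -m pendant '[{"translation":[0,0,-5],"rot":[0,0,0]},{"translation":[0,0,-8],"rot":[0,0,0]},{"translation":[0,0,-9],"rot":[0,0,0]},{"translation":[0,0,-9],"rot":[0,0,0]},{"translation":[0,0,-9],"rot":[0,0,0]}]'; python3 -m pendant '[{"translation":[0,0,-1],"rot":[0,0,0]},{"translation":[0,0,-1],"rot":[0,0,0]},{"translation":[0,0,-1],"rot":[0,0,0]},{"translation":[0,0,-1],"rot":[0,0,0]}]'
python3 - <<'E'
from h import *
c=shot('wrist','w4'); o=bot.observe(); print(o['time'],o['tcp_pos'],o['wrist_force'],o['wrist_torque'])
p=c['pixels'].astype(int); wood=(p[:,:,0]-p[:,:,2]>35)
w=ray(c,[(u,104+np.argmax(wood[104:160,u])-.5) for u in (270,325,380)],.042)*1000
g=p.sum(2); f=ray(c,[(u,195.5+np.argmin(np.diff(g[195:215,u]))) for u in (280,325,370)],o['tcp_pos'][2]-.086)*1000
print(w.round(1),f.round(1)); ex=np.array([.944,-.329]); print((w-f)[:,:2]@ex)
E
```

```text
time: 6.65
tcp_pos: [0.4671, -0.2884, 0.1156]
orientation: [[0.944, -0.33, -0.0], [-0.33, -0.944, -0.0], [-0.0, 0.0, -1.0]]
wrist_force: [-0.7, -0.3, -0.6]
opening: 0.676
gripper_force: 30.0
time: 7.05
tcp_pos: [0.4672, -0.2885, 0.115]
orientation: [[0.944, -0.33, 0.0], [-0.33, -0.944, -0.0], [0.0, 0.0, -1.0]]
wrist_force: [0.4, -0.2, 4.6]
opening: 0.677
gripper_force: 30.0
7.1 [ 0.46721809 -0.28839499  0.11496321] [-1.15884917  0.26053825  5.11454537] [ 0.14980858  0.30217349 -0.00288958]
[[ 555.4 -294.7   42. ]
 [ 548.  -316.    42. ]
 [ 540.5 -337.4   42. ]] [[ 519.8 -283.5   29. ]
 [ 512.3 -303.5   29. ]
 [ 505.2 -323.7   29. ]]
[37.36782607 37.85720855 37.84693622]
```

The pad is on the board with about 5 N of contact and 37.7 mm from the stop. I slide it forward to just short of the stop.

```bash
python3 -m pendant '[{"translation":[9.4,-3.3,0],"rot":[0,0,0]},{"translation":[18.9,-6.6,0],"rot":[0,0,0]},{"translation":[26.4,-9.2,0],"rot":[0,0,0]},{"translation":[32.1,-11.2,0],"rot":[0,0,0]},{"translation":[32.1,-11.2,0],"rot":[0,0,0]},{"translation":[32.1,-11.2,0],"rot":[0,0,0]}]'; python3 -m pendant '[{"translation":[2.8,-1,0],"rot":[0,0,0]},{"translation":[5.7,-2,0],"rot":[0,0,0]},{"translation":[7.6,-2.6,0],"rot":[0,0,0]},{"translation":[7.6,-2.6,0],"rot":[0,0,0]},{"translation":[7.6,-2.6,0],"rot":[0,0,0]},{"translation":[7.6,-2.6,0],"rot":[0,0,0]}]'
python3 - <<'E'
from h import *
c=shot('wrist','w5'); o=bot.observe(); print(o['time'],o['tcp_pos'],np.round(o['orientation'],4).tolist(),o['wrist_force'],o['wrist_torque'])
E
```

```text
time: 7.7
tcp_pos: [0.4984, -0.2997, 0.115]
orientation: [[0.944, -0.33, -0.001], [-0.33, -0.944, 0.0], [-0.002, 0.0, -1.0]]
wrist_force: [-3.2, 1.0, 7.0]
opening: 0.679
gripper_force: 30.0
time: 8.3
tcp_pos: [0.5051, -0.3021, 0.115]
orientation: [[0.944, -0.33, -0.003], [-0.33, -0.944, 0.001], [-0.003, -0.0, -1.0]]
wrist_force: [-4.8, 1.2, 10.1]
opening: 0.677
gripper_force: 30.0
8.35 [ 0.5050437  -0.30205947  0.11498214] [[0.9439, -0.3301, -0.0029], [-0.3301, -0.9439, 0.0012], [-0.0031, -0.0002, -1.0]] [-4.90579435  1.64645583  9.08713758] [ 0.39454212  1.38919692 -0.00323285]
```

View pics/w5.png

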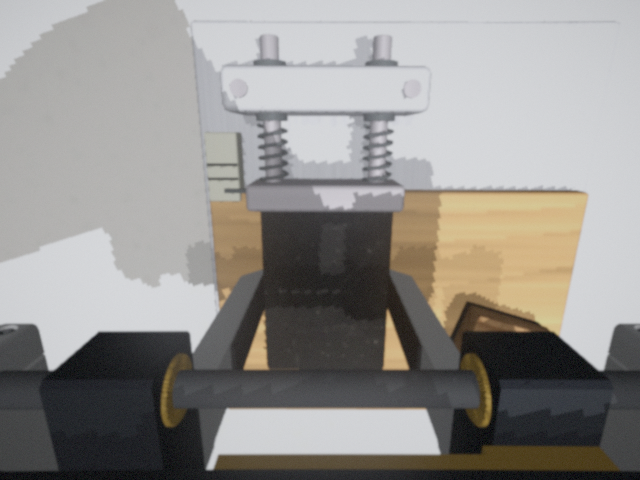

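The pointer (v≈190) is still at zero: the lines are at v≈179 and 165, so about 2 px per mm. The force so far is mostly sliding drag. I relieve the downward load a little and keep advancing.

```bash
python3 -m pendant '[{"translation":[0,0,0.5],"rot":[0,0,0]},{"translation":[1.9,-0.7,0.6],"rot":[0,0,0]},{"translation":[3.8,-1.3,0.6],"rot":[0,0,0]},{"translation":[4.7,-1.6,0.6],"rot":[0,0,0]},{"translation":[4.7,-1.6,0.6],"rot":[0,0,0]},{"translation":[4.7,-1.6,0.6],"rot":[0,0,0]}]'
cat > pt.py <<'E'
from h import *
import sys
c=shot('wrist',sys.argv[1]); o=bot.observe(); print(o['time'],o['tcp_pos'],np.round(np.array(o['orientation'])[:,2],4),o['wrist_force'],o['wrist_torque'],o['opening'])
g=c['pixels'].astype(int).sum(2)
b=g[120:215,218:236].mean(1); print('rows',[(120+i,int(b[i])) for i in range(1,94) if b[i]<b[i-1] and b[i]<=b[i+1] and b[i]<b.max()*.85])
b=g[120:215,236:240].mean(1); print('rows ptr',[(120+i,int(b[i])) for i in range(1,94) if b[i]<b[i-1] and b[i]<=b[i+1] and b[i]<b.max()*.85])
cv2.imwrite(f'pics/{sys.argv[1]}c.png',cv2.resize(c['pixels'][110:230,190:420,::-1],(800,417),interpolation=cv2.INTER_CUBIC))
E
python3 pt.py w6
```

```text
time: 8.95
tcp_pos: [0.5075, -0.3029, 0.115]
orientation: [[0.944, -0.33, -0.007], [-0.33, -0.944, 0.004], [-0.008, -0.001, -1.0]]
wrist_force: [-10.3, 2.8, 9.6]
opening: 0.679
gripper_force: 30.0
9.0 [ 0.50748893 -0.30300791  0.11497375] [-0.0073  0.0035 -1.    ] [-11.05986365   3.79190746  10.98744271] [0.52056167 2.72756582 0.07755378] 0.678845686237797
rows [(169, 324), (183, 314), (192, 377), (206, 423)]
rows ptr [(139, 351), (143, 357), (149, 371), (161, 415), (169, 344), (183, 338), (191, 284), (206, 427), (210, 423)]
```

The stop is now moved about 1 mm (pointer v≈191.5, lines 183 and 169). The arm yields in pitch, about 0.4° with the front end down, so I correct that with a slight pitch-up and lift while pressing on.

```bash
python3 -m pendant '[{"translation":[0.9,-0.3,0.5],"rot":[-0.2,-0.5,0]},{"translation":[1.9,-0.7,0.5],"rot":[-0.2,-0.5,0]},{"translation":[2.8,-1.0,0.5],"rot":[-0.25,-0.7,0]},{"translation":[3.8,-1.3,0.5],"rot":[-0.25,-0.7,0]},{"translation":[3.8,-1.3,0.5],"rot":[-0.25,-0.7,0]},{"translation":[3.8,-1.3,0.5],"rot":[-0.25,-0.7,0]}]'; python3 pt.py w7
```

```text
time: 9.6
tcp_pos: [0.5098, -0.3038, 0.115]
orientation: [[0.944, -0.33, 0.002], [-0.33, -0.944, 0.001], [0.002, -0.001, -1.0]]
wrist_force: [-13.2, 4.6, 9.8]
opening: 0.678
gripper_force: 30.0
9.65 [ 0.50977861 -0.30381145  0.11500304] [ 2.e-03  7.e-04 -1.e+00] [-14.09627666   3.90808354  11.71785775] [0.70300771 3.53972952 0.10591842] 0.6810069310551378
rows [(175, 331), (190, 287), (212, 427)]
rows ptr [(124, 394), (145, 383), (158, 423), (161, 430), (171, 465), (176, 354), (191, 273), (213, 427)]
```

```bash
python3 -m pendant '[{"translation":[0.9,-0.3,0.4],"rot":[0,0,0]},{"translation":[1.9,-0.7,0.8],"rot":[-0.05,-0.15,0]},{"translation":[2.8,-1.0,1.0],"rot":[-0.05,-0.15,0]},{"translation":[2.8,-1.0,1.0],"rot":[-0.05,-0.15,0]},{"translation":[2.8,-1.0,1.0],"rot":[-0.05,-0.15,0]},{"translation":[2.8,-1.0,1.0],"rot":[-0.05,-0.15,0]}]'; python3 pt.py w8
```

```text
time: 10.25
tcp_pos: [0.5122, -0.3046, 0.115]
orientation: [[0.944, -0.33, 0.003], [-0.33, -0.944, 0.0], [0.003, -0.001, -1.0]]
wrist_force: [-12.2, 1.4, 4.9]
opening: 0.68
gripper_force: 30.0
10.3 [ 0.51220963 -0.3046524   0.11501795] [ 0.0033 -0.     -1.    ] [-12.82690397   2.68306592   4.70547027] [0.54306066 3.31418904 0.0905048 ] 0.6790384723567635
rows [(149, 453), (181, 325), (194, 297)]
rows ptr [(131, 419), (150, 397), (155, 420), (160, 434), (164, 450), (169, 467), (181, 337), (194, 264)]
```

View pics/w8c.png

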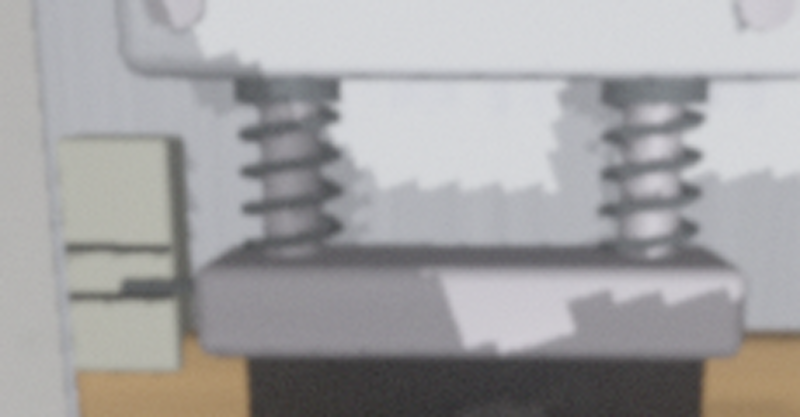

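The crop shows the lines at v 247 and 295 and the pointer at 288, just inside the band (about 6.5 mm). The pad is centred on the bar to within 1 mm. About 2.5 mm more is needed.

```bash
python3 -m pendant '[{"translation":[0.9,-0.3,0.2],"rot":[0,0,0]},{"translation":[1.9,-0.7,0.4],"rot":[-0.05,-0.1,0]},{"translation":[2.9,-1.0,0.5],"rot":[-0.05,-0.1,0]},{"translation":[2.9,-1.0,0.5],"rot":[-0.05,-0.1,0]},{"translation":[2.9,-1.0,0.5],"rot":[-0.05,-0.1,0]},{"translation":[2.9,-1.0,0.5],"rot":[-0.05,-0.1,0]},{"translation":[2.9,-1.0,0.5],"rot":[-0.05,-0.1,0]},{"translation":[2.9,-1.0,0.5],"rot":[-0.05,-0.1,0]}]'; python3 pt.py w9
```

```text
time: 11.1
tcp_pos: [0.5143, -0.3054, 0.115]
orientation: [[0.944, -0.33, 0.003], [-0.33, -0.944, 0.0], [0.003, -0.001, -1.0]]
wrist_force: [-13.4, 2.0, 2.6]
opening: 0.676
gripper_force: 30.0
11.15 [ 0.51429589 -0.30534914  0.1150279 ] [ 0.0032 -0.     -1.    ] [-13.51578073   2.66196372   2.45804501] [0.55324287 3.62295285 0.20832958] 0.6767517938499041
rows [(153, 457), (185, 323), (192, 385), (199, 319)]
rows ptr [(136, 419), (155, 403), (185, 339), (192, 287), (199, 326)]
```

View pics/w9c.png

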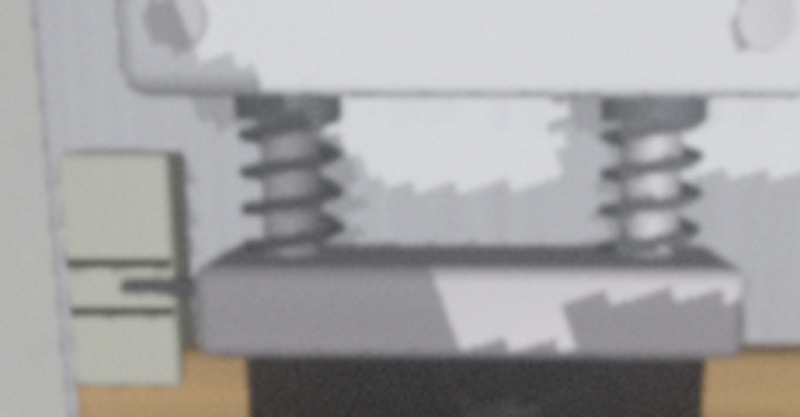

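The pointer (v 286) stands midway between the lines (263 and 311), so about 9 mm, with the pad still in light contact with the board. I hold for 1 s and check that it stays steady and that the bystanders haven't moved.

```bash
python3 -m pendant '[{"translation":[0,0,0],"rot":[0,0,0]},{"translation":[0,0,0],"rot":[0,0,0]},{"translation":[0,0,0],"rot":[0,0,0]},{"translation":[0,0,0],"rot":[0,0,0]},{"translation":[0,0,0],"rot":[0,0,0]},{"translation":[0,0,0],"rot":[0,0,0]},{"translation":[0,0,0],"rot":[0,0,0]},{"translation":[0,0,0],"rot":[0,0,0]},{"translation":[0,0,0],"rot":[0,0,0]},{"translation":[0,0,0],"rot":[0,0,0]}]'; python3 pt.py w10
python3 - <<'E'
from h import *
a=load('side0')['pixels']; b=shot('side','side1')['pixels']
cv2.imwrite('pics/s.png',np.hstack([cv2.resize(x[170:350,100:430],(400,300),interpolation=cv2.INTER_CUBIC) for x in (a,b)])[:,:,::-1])
E
```

```text
time: 12.15
tcp_pos: [0.5143, -0.3053, 0.115]
orientation: [[0.944, -0.33, 0.003], [-0.33, -0.944, 0.0], [0.003, -0.001, -1.0]]
wrist_force: [-13.7, 3.5, 2.5]
opening: 0.672
gripper_force: 30.0
12.2 [ 0.51427853 -0.30535721  0.11504249] [ 0.0032 -0.     -1.    ] [-14.67447752   2.74416545   2.36726405] [0.53241006 3.65716601 0.21396262] 0.6770590668550193
rows [(153, 456), (185, 321), (192, 386), (199, 321)]
rows ptr [(136, 419), (155, 406), (161, 434), (185, 340), (192, 287), (199, 326)]
```

View pics/s.png

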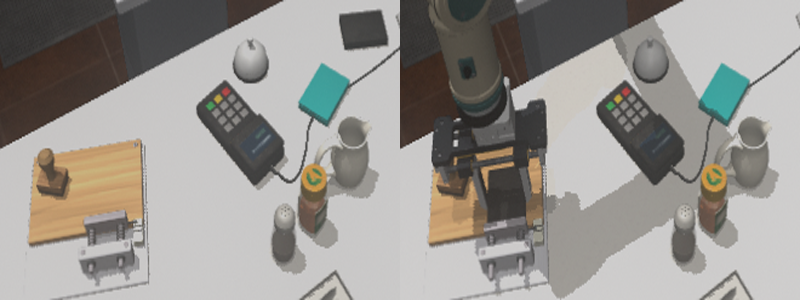

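The bell, jug and stamp stand where they were. The hold is steady: the pointer at v 192 is midway between the lines at 185 and 199.

```bash
python3 -c "
from workcell import workorder; print(workorder.hand_in())"
```

```text
the job is handed in; nothing more can be done
None
```

The job is handed in: the ink pad is held flat on the board, centred and square against the stop, with the pointer midway between the two lines (about 9 mm, 11 N), and the stamp, bell and jug were not moved.

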